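# Close the coffee pod box by tucking its flap under the lip

## Task

Close the open coffee pod box: from its hinge side, push the blue flap over with the fingertips until it lies flat, then push it by its white thumb step so that its free edge slides well beneath the steel lip and the flap stays shut by itself. Use the outside of the flap only: do not pinch or lift it or put fingers on its inner face, and leave the blue mug, bowl, sugar dispenser, creamer tin and spoon where they are. Finish with the robot clear of everything.

Things in the scene. Friction and masses are not known exactly. Their poses are not given: they have to be found in the camera images.
- pod_box: dark wooden box of coffee pods, fixed, 166 (x) x 164 (y) x 71.5 mm high. Origin on the counter beneath it; walls from x -80 (hinge side, 52 mm high) to +86 mm (lip side). Its x points from hinge side to lip side, z up. Two side walls, 6 mm thick, outer faces at y +-82 mm, rise to 71.5 mm; the closed flap lies between them.
- pod_lip: steel lip along the top of the box's +x wall, 152 mm long, 5 mm thick, fixed. Origin: middle of its free edge, at its underside, 66.5 mm above the counter, 66 mm from the box's origin along x; axes as the box's; it reaches from there 20 mm to +x. It is solid to the flap: a flap slid too far forward before it lies flat lands on top of the lip.
- pod_flap (a joint): angle of the blue flap, rad: 0 flat and level (folded over towards the box's +x), 1.57 upright; starts at 1.25 to 1.75, limits 0 and 2.0. Sprung open with some friction: stands where it starts, folds with 1 to 4 N at 70 mm from the hinge, springs up if let go unless beneath the lip. 118 mm from hinge line to edge, 140 mm wide, 4 mm thick. Outer face: towards -x when upright, on top when flat.
- pod_flap_slide (a joint): how far the flap and its hinge pins have slid to the box's +x in the wall slots, m: 0 back, 0.022 fully home; starts at 0 to 0.003. Rubs with about 3 N, stays where left. With the flap flat its edge is 10 mm short of the lip at 0, at the lip at 0.010, 12 mm beneath it at 0.022. The flat flap's top is 64 mm above the counter, 2.5 mm below the lip's underside.
- flap_hinge (a point): middle of the hinge line, 62 mm above the counter; 62 mm behind the box's origin along its x when the slide is at 0, and it moves with the slide. Axes as the box's.
- flap_edge (a point): middle of the flap's free edge, mid-thickness, 118 mm from the hinge line. Its x axis runs from hinge to edge, z is the flap's outward normal (up when flat).
- flap_step (a point): foot of the white thumb step on the flap's outer face, 76.5 mm from the hinge line; axes as flap_edge. The step, 70 mm wide, stands up 5.5 mm with a square face towards the hinge and slopes down towards the free edge within 35 mm. A fingertip pushing on the square face moves the flat flap forward.
- pod_flap_liner: grey panel on the flap's inner face, 90 x 112 mm, not to be touched by the fingers. Origin on the hinge line, axes as flap_edge.
- blue_mug: blue-grey mug standing upright, about 85 x 117 x 96 mm high with its handle, loose, a bystander. Origin at its underside.
- sugar_bowl: small glass bowl of sugar cubes, 77 mm across, 54 mm high, loose, a bystander. Origin at its underside.
- sugar_dispenser: sugar dispenser with a pump-like spout, 69 mm across, 121 mm high, loose, a bystander. Origin at its underside.
- teaspoon: teaspoon lying flat, 132 x 29 x 10 mm, loose, a bystander. Origin at its underside.
- creamer_tin: round white creamer tin with a blue lid, 55 mm across, 82 mm high, loose, a bystander. Origin at its underside.

How it is judged:
On the way, in this order (a step that is already met when the one before it is completed fails the run):
1. the flap is folded down flat while its edge is still short of the lip (value of joint pod_flap below 0.1 rad and value of joint pod_flap_slide below 0.01 m).
2. the flap's edge is pushed beneath the lip (value of joint pod_flap below 0.06 rad and value of joint pod_flap_slide above 0.014 m), for 0.2 s.
At the end, for the whole second after the job is handed in: the flap lies flat (within 0.06 rad) and at rest with its edge at least 4 mm beneath the lip (slide beyond 14 mm), held there by the lip alone (all of step 2 and velocity of joint pod_flap between -0.05 and 0.05 rad/s); the robot touches nothing.
It fails at once if the fingers press on the inner face of the flap (more than 2 N) (contact force between the fingers and pod_flap_liner above 2 N).
It fails at once if the blue mug, the bowl, the sugar dispenser, the creamer tin or the spoon is moved or lifted by more than 20 mm (distance of any of blue_mug, sugar_bowl, sugar_dispenser, teaspoon, creamer_tin from where it was at the start of the episode above 0.02 m).
It also fails if it takes over 42 s, if anything falls off the work surface, if the arm or the gripper's body presses on something with over 40 N, if the wrist force passes 120 N, or if a joint passes its speed limit or range.

## Robot

A 6-joint arm with a two-finger parallel gripper is mounted at the origin on a cart in front of the work surface, level with it; the furniture and walls round the work are solid. World frame = base frame: x ahead of the robot, y to its left, z up, the work surface at z = 0. Lengths are in m, angles in rad, forces in N, time in s.
With the tool pointing down it reaches from about 0.3 to 0.95 m from the base axis. Payload 3.1 kg.
Tool frame: the origin (TCP) lies on the centre line of the jaws, within the pads' length; the fingertips stand 11 mm ahead of it and the grasp point (between the pads) lies 8 mm behind it; z points along the fingers, y is the direction in which the jaws open and shut (so a half turn about z gives the same grasp; the last joint's range is limited). The gripper opens to 85 mm and grips with 20 to 120 N. Pads are 22 mm wide; open, the fingers measure 114 mm over their backs; the gripper's body (76 mm by 85 mm) begins 54 mm behind the grasp point. The pads swing forward as they close: fully open they stand 13 mm farther back than shut.
Start: joints at [1.212, 0.308, 1.634, -0, 1.2, -0.07], TCP at [0.178, 0.599, 0.242] pointing down, gripper open.
Joint ranges: [-3.06, 3.06], [-0.79, 1.96], [0.05, 2.63], [-1.19, 4.34], [0.05, 2.64], [-2.94, 2.94]. Speed limits (rad/s): [2.79, 2.79, 3.14, 3.14, 3.14, 3.14].

## Interface

Orientations are given as [roll, pitch, yaw] about the fixed x, y, z axes, in that order (R = Rz(yaw) Ry(pitch) Rx(roll)).
In Python, from workcell import arm gives the robot as it stands. The module is installed in compiled form; this text tells all that it offers.
- The arm moves only by the tool play_rows, never from a script. Its argument "increments" is a list of rows, each a list of 3 entries, a list of its own where there are three numbers: the gripper command: -1 is fully open, 1 is shut, values between are in proportion, then the shift along the tool's x, y, z in cm, then the turn about the tool's z in degrees. A call has 1 to 20 rows; each row is the pose to reach, as a shift and turn from the pose commanded when the call began, along the tool's axes at that moment; what a row does not reach only later rows make up. A row lasts 1/12 s, in which the tool goes at most 41.7 mm and 7.16 degrees, less where a joint would pass 70% of its speed; a pose out of reach is approached as far as the arm can. A call with a gripper value outside its range is refused whole. The fingers move at their own pace and stop on an object; the grip force is fixed at half the most. Time passes only in rows, so rows that repeat a pose let the fingers close. It gives the time, the measured TCP pose, the force and the opening at its end, in the units of the state.
- arm.read_state(): the state, without advancing time (a new reading comes with each control period).
- arm.camera(name): name is "scene" or "top" or "wrist"; returns a dict with "color" (400x640x3 uint8, red, green, blue), "K" (3x3 intrinsics, pixels), "view" (4x4, takes a point from world to camera coordinates). Camera axes: x right, y down, z forward; pixel columns grow to the right and rows downward; lengths in m; the calibration is good to about 2 mm. A picture is of the moment at which its call begins. There is no depth.
- arm.finish_job(): hands the job in, once; it reports no verdict.
Trained networks look in the newest picture that a camera, given by its name, has taken for a name from the list of things; names that differ only in an ending like _2 or _b are one class to them, and where a whole thing is asked for, a point or a joint stands for the part that bears it (a point fixed in the world has none). Each returns a list of dicts, best first, with "p" (0 to 1); they miss things now and then, are a little off and sometimes report something else, mostly with a low value. They report only what shows in the picture. A call takes as long as a camera call.
- arm.silhouettes(label, camera): "mask" (400x640 bool, what is visible of it) and "rect" ([left, top, right, bottom] in pixels, round what is visible of it).
The state is a dict: "clock": time; "q": joint angles; "qvel": joint speeds; "joint_efforts": joint torques, N m; "tool_pos": TCP position; "eef_rot": TCP orientation; "wrist_force": force on the tool from outside, world axes, zero at the start; "moment": the same for the moment, N m; "width": opening from 0.0 (shut) to 1.0 (fully open).
Only numpy, scipy, OpenCV 4.12 (cv2) and the standard library are available. Lean on these libraries where they do the work, as an engineer would, in place of code of your own. Each camera call takes 0.05 s, during which the arm holds its last target.

## Working session

There is one attempt and no reset: what is moved stays moved. The work goes in short steps, Python scripts to look and compute and a tool call to move; the robot and the scene stay as the last step left them, time stands still between calls to the robot, and variables do not carry over. Pictures are saved under pics/ and viewed, and the job is handed in when it is done.

Besides the shell and the picture viewer there is one more tool, called in YAML: its name, and indented under it one key for each argument. play_rows: Moves the arm, as the interface text tells. Its arguments: {"type":"object","properties":{"increments":{"type":"array"}},"required":["increments"]}

```bash
mkdir -p pics; cat > h.py <<'E'
import numpy as np, cv2
from workcell import arm
def snap(n,f):
    c=arm.camera(n); cv2.imwrite('pics/'+f,c['color'][:,:,::-1]); return c
def proj(c,P):
    P=np.atleast_2d(P); q=(c['view'][:3,:3]@P.T).T+c['view'][:3,3]; u=(c['K']@q.T).T; return u[:,:2]/u[:,2:]
def onplane(c,uv,z):
    R=c['view'][:3,:3];t=c['view'][:3,3];o=-R.T@t
    d=R.T@np.linalg.inv(c['K'])@np.array([uv[0],uv[1],1.]); return o+d*(z-o[2])/d[2]
E
python3 - <<'E'
from h import *
for n in ['scene','top','wrist']:
    c=snap(n,n+'0.png')
    print(n,c['K'][0],c['K'][1],-c['view'][:3,:3].T@c['view'][:3,3],c['view'][2,:3])
    for l in ['pod_box','pod_flap','pod_lip','blue_mug','sugar_bowl','sugar_dispenser','teaspoon','creamer_tin','pod_flap_liner']:
        s=arm.silhouettes(l,n)
        print(l,[(round(x['p'],2),x['rect']) for x in s[:2]])
print(arm.read_state())
E
```

```text
scene [385.65636403   0.         325.06991004] [  0.         385.65636403 196.38954721] [ 0.25788325 -0.49368964  0.64860797] [ 0.33538931  0.65858436 -0.67363243]
pod_box [(0.76, [261.9, 116.7, 361.3, 217.0])]
pod_flap [(0.81, [273.6, 122.0, 311.8, 188.3])]
pod_lip [(0.68, [310.0, 136.5, 351.2, 168.5])]
blue_mug [(0.8, [249.2, 115.4, 281.7, 158.7]), (0.38, [273.0, 119.5, 322.3, 192.8])]
sugar_bowl [(0.72, [337.1, 183.1, 374.2, 219.4])]
sugar_dispenser [(0.9, [337.6, 120.9, 364.7, 164.7])]
teaspoon [(0.76, [321.3, 296.7, 358.2, 353.4])]
creamer_tin [(0.74, [365.2, 295.3, 405.1, 343.7])]
pod_flap_liner []
top [473.29066653   0.         326.88526882] [  0.         473.29066653 198.48606049] [0.36402614 0.07689853 1.11619641] [ 0.18790308  0.00962778 -0.98214039]
pod_box [(0.69, [240.7, 153.4, 322.6, 241.6])]
pod_flap [(0.81, [243.4, 197.3, 315.6, 230.5])]
pod_lip [(0.89, [240.8, 150.0, 305.4, 171.1])]
blue_mug [(0.58, [173.8, 193.1, 223.9, 235.1])]
sugar_bowl [(0.57, [322.4, 159.0, 357.9, 196.3])]
sugar_dispenser [(0.82, [250.5, 124.4, 279.3, 156.8])]
teaspoon [(0.72, [412.7, 251.0, 46
[... 418 characters left out ...]
in []
pod_flap_liner []
{'clock': 1.5, 'q': array([ 1.21228124e+00,  3.08098743e-01,  1.63380310e+00,  1.12268654e-05,
        1.19971331e+00, -6.96838463e-02]), 'qvel': array([-6.03829835e-04, -8.61819871e-04,  2.12779139e-04,  4.36895889e-05,
        6.52488072e-04,  7.05463605e-04]), 'joint_efforts': array([ 6.58207773e-04, -4.15278840e+01, -2.77068919e+01, -5.35399317e-05,
        9.33810043e-04,  1.02899993e-06]), 'tool_pos': array([0.17803357, 0.59910721, 0.24227133]), 'eef_rot': array([-3.14157094e+00, -1.20039356e-05,  2.85275734e+00]), 'wrist_force': array([ 0.35696021, -0.06263525, -0.16009368]), 'moment': array([ 0.00398163, -0.0101434 ,  0.02936278]), 'width': 1.0000876999565471}
```

```bash
python3 - <<'E'
import cv2
a=cv2.imread('pics/top0.png')[100:290,150:500]; cv2.imwrite('pics/top0c.png',cv2.resize(a,None,fx=2.28,fy=2.28,interpolation=2))
a=cv2.imread('pics/scene0.png')[90:240,220:420]; cv2.imwrite('pics/scene0c.png',cv2.resize(a,None,fx=4,fy=4,interpolation=2))
E
```

```text
(no output)
```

View pics/top0c.png

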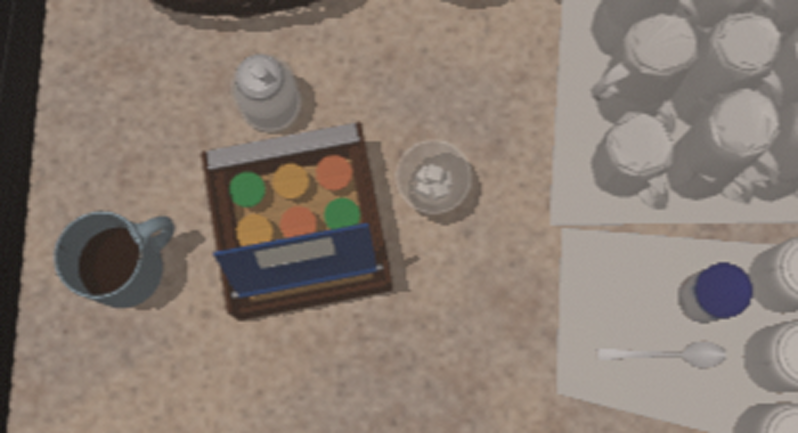

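View pics/scene0c.png

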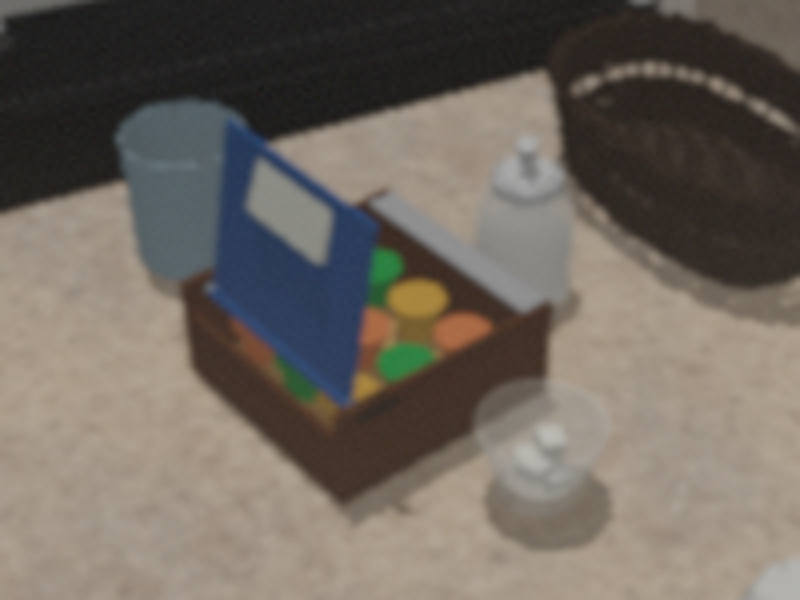

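View pics/scene0.png

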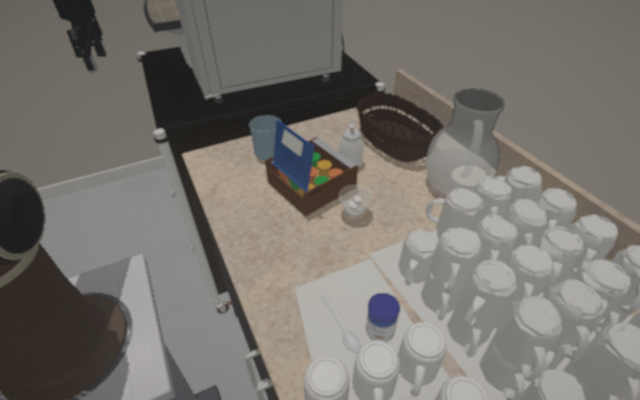

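```bash
cat > fit.py <<'E'
from h import *
from scipy.optimize import least_squares
T=arm.camera('top');S=arm.camera('scene')
def box(p,P):
    c,s=np.cos(p[2]),np.sin(p[2]); P=np.array(P,float); return np.array([p[0]+c*P[0]-s*P[1],p[1]+s*P[0]+c*P[1],P[2]])
def fl(p,r,y): return [-.062+p[4]+r*np.cos(p[3]),y,.062+r*np.sin(p[3])]
def tc(u,v): return (u/2.28+150-.5,v/2.28+100-.5)
def sc(u,v): return (u/4+220-.5,v/4+90-.5)
obs=[(T,lambda p:(.086,.076,.0715),tc(206,152)),(T,lambda p:(.086,-.076,.0715),tc(359,125)),
(T,lambda p:(.066,.076,.0715),tc(210,167)),(T,lambda p:(.066,-.076,.0715),tc(361,140)),
(T,lambda p:fl(p,.118,.07),tc(216,252)),(T,lambda p:fl(p,.118,-.07),tc(370,228)),
(T,lambda p:fl(p,0,.07),tc(234,292)),(T,lambda p:fl(p,0,-.07),tc(377,270)),
(S,lambda p:fl(p,.118,.07),sc(232,125)),(S,lambda p:fl(p,.118,-.07),sc(377,230)),
(S,lambda p:fl(p,0,.07),sc(213,290)),(S,lambda p:fl(p,0,-.07),sc(350,402)),
(S,lambda p:(-.08,-.082,0),sc(345,503)),(S,lambda p:(.086,-.076,.0715),sc(545,305)),(S,lambda p:(.086,.076,.0715),sc(385,195))]
def f(p): return np.concatenate([proj(c,box(p,g(p)))[0]-o for c,g,o in obs])
r=least_squares(f,[.5,.2,.1,1.4,0],x_scale=[.1,.1,.1,.1,.01],bounds=([-1,-1,-1,0,0],[2,2,1,2,.022]),loss='soft_l1')
print(r.x.round(4)); print(f(r.x).reshape(-1,2).round(1))
np.save('p.npy',r.x)
for l,z in [('blue_mug',.09),('sugar_bowl',.05),('sugar_dispenser',.1),('creamer_tin',.082)]:
    m=arm.silhouettes(l,'top')[0]['rect']; print(l,onplane(T,((m[0]+m[2])/2,(m[1]+m[3])/2),z).round(3))
def ov(c,f,n,sl,k):
    a=c['color'][:,:,::-1].copy()
    a=cv2.resize(a[sl],None,fx=k,fy=k,interpolation=2); off=np.array([sl[1].start,sl[0].start])
    p=r.x
    for L in [[(-.08,-.082,.0),(.086,-.082,0),(.086,.082,0),(-.08,.082,0)],[(-.08,-.082,.0715),(.086,-.082,.0715),(.086,.082,.0715),(-.08,.082,.0715)],[fl(p,0,.07),fl(p,.118,.07),fl(p,.118,-.07),fl(p,0,-.07)]]:
        q=np.array([(proj(c,box(p,P))[0]-off+.5)*k for P in L]); cv2.polylines(a,[q.astype(np.int32)],True,(0,255,255),1)
    cv2.imwrite('pics/'+n,a)
ov(T,0,'ovT.png',(slice(110,280),slice(170,370)),4); ov(S,0,'ovS.png',(slice(90,240),slice(220,420)),4)
E
python3 fit.py
```

```text
[5.6690e-01 1.9410e-01 2.0160e-01 1.3886e+00 9.0000e-04]
[[ 0.7 -0.8]
 [-0.7 -0.3]
 [ 0.2  1. ]
 [-0.1  1.4]
 [-1.6  0.9]
 [-0.5 -0.7]
 [ 1.2  1. ]
 [-0.  -0.3]
 [-0.3 -1.8]
 [-0.1 -0.8]
 [ 1.1  0.4]
 [ 0.2  1.5]
 [-1.1  1.8]
 [ 1.3 -0.8]
 [ 3.  -0.7]]
blue_mug [0.517 0.37  0.09 ]
sugar_bowl [0.618 0.057 0.05 ]
sugar_dispenser [0.687 0.229 0.1  ]
creamer_tin [ 0.502 -0.214  0.082]
```

View pics/ovT.png

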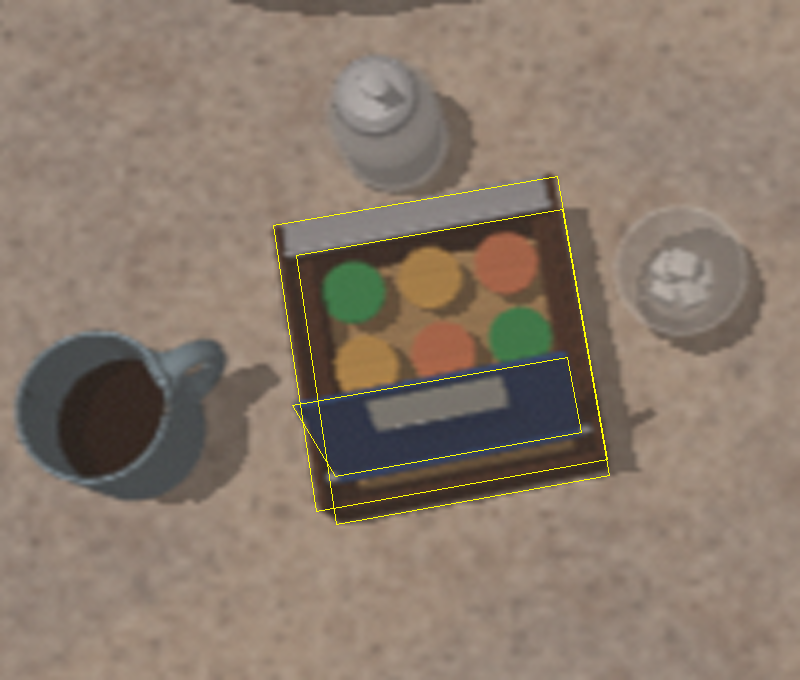

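View pics/ovS.png

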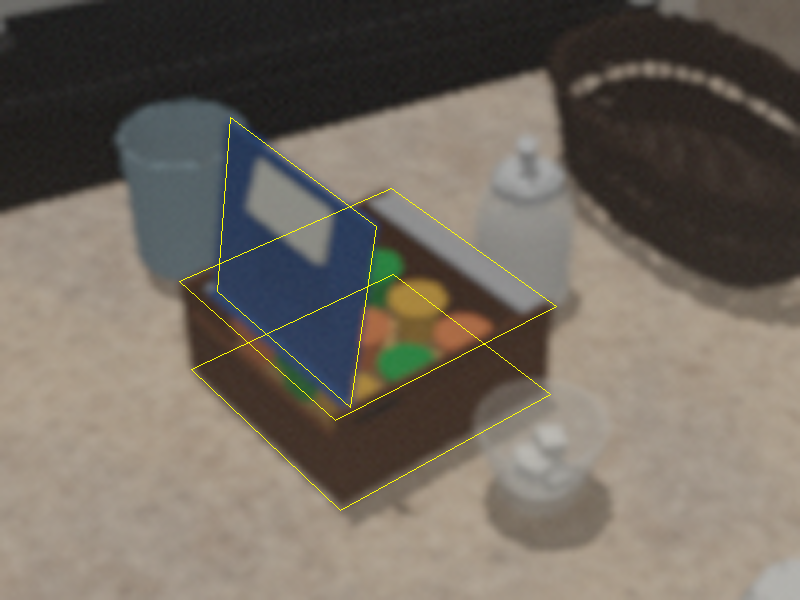

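```bash
cat > tgt.py <<'E'
from h import *
from scipy.spatial.transform import Rotation as Rr
import sys
p=np.load('p.npy'); s=arm.read_state()
R=Rr.from_euler('xyz',s['eef_rot']).as_matrix()
c,sn=np.cos(p[2]),np.sin(p[2]);B=np.array([[c,-sn,0],[sn,c,0],[0,0,1]])
b=B.T@(s['tool_pos']-[p[0],p[1],0])
print('clock',s['clock'],'TCP box',b.round(4),'yawerr deg',np.degrees(s['eef_rot'][2]-p[2]-np.pi)%360,'F box',(B.T@s['wrist_force']).round(2),s['width'])
if len(sys.argv)>1:
    t=B@np.array(eval(sys.argv[1]))+[p[0],p[1],0]; print('shift cm',(R.T@(t-s['tool_pos'])*100).round(2))
E
python3 tgt.py "(-.105,0,.200)"
```

```text
clock 1.8 TCP box [-0.2999  0.4747  0.2423] yawerr deg 331.90510590358133 F box [-0.37 -0.6  -0.13] 1.005140563325622
shift cm [-39.55 -32.7    4.23]
```

play_rows:
  increments:
    - [1, [-2.0, -1.6, 0.2], -1.5]
    - [1, [-4.4, -3.6, 0.5], -3]
    - [1, [-6.8, -5.6, 0.7], -5]
    - [1, [-9.2, -7.6, 1.0], -6.5]
    - [1, [-11.6, -9.6, 1.2], -8.2]
    - [1, [-14.0, -11.6, 1.5], -10]
    - [1, [-16.4, -13.6, 1.7], -11.7]
    - [1, [-18.8, -15.6, 2.0], -13.3]
    - [1, [-21.2, -17.6, 2.2], -15]
    - [1, [-23.6, -19.6, 2.5], -16.7]
    - [1, [-26.0, -21.6, 2.7], -18.4]
    - [1, [-28.4, -23.6, 3.0], -20]
    - [1, [-30.8, -25.6, 3.2], -21.8]
    - [1, [-33.2, -27.6, 3.5], -23.5]
    - [1, [-35.6, -29.5, 3.8], -25.2]
    - [1, [-37.5, -31.2, 4.0], -26.7]
    - [1, [-38.8, -32.2, 4.1], -27.6]
    - [1, [-39.5, -32.7, 4.2], -28.1]
    - [1, [-39.5, -32.7, 4.2], -28.1]
    - [1, [-39.5, -32.7, 4.2], -28.1]

```text
clock: 3.47
tool_pos: [0.4634, 0.1733, 0.2003]
eef_rot: [3.141, -0.0, -2.941]
wrist_force: [-0.6, -0.7, 0.2]
width: -0.002
```

```bash
python3 tgt.py "(-.105,0,.176)"; python3 - <<'E'
from h import *
for n,sl in [('scene',(slice(40,240),slice(180,420))),('wrist',(slice(0,400),slice(0,640)))]:
    c=snap(n,n+'1.png'); 
    a=c['color'][sl][:,:,::-1]; k=3 if n=='scene' else 1
    cv2.imwrite('pics/'+n+'1c.png',cv2.resize(a,None,fx=k,fy=k))
E
```

```text
clock 3.4667 TCP box [-0.1056  0.0004  0.2003] yawerr deg 359.9292279733216 F box [-0.75 -0.61  0.19] -0.001974221445954588
shift cm [-0.06 -0.04  2.43]
```

View pics/scene1c.png

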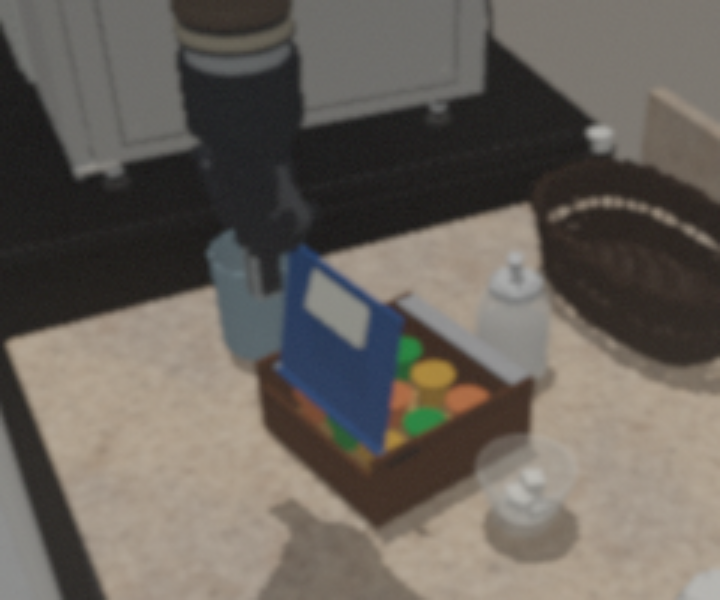

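View pics/wrist1c.png

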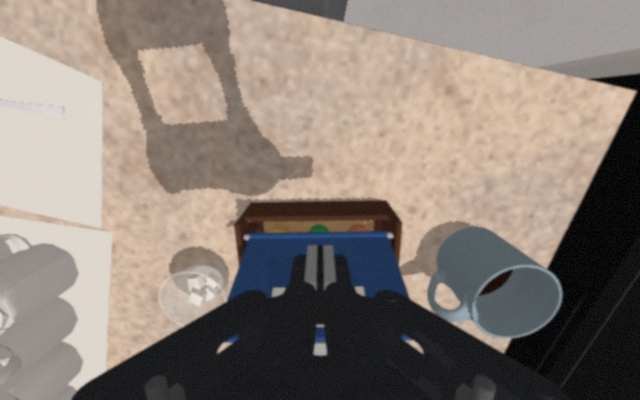

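```bash
python3 - <<'E'
import numpy as np
for a in np.arange(1.5,-0.051,-.05):
    r=.108-.012*(1.5-a)/1.5
    if a<.2: r=.098-.0  # keep
    h=.002+max(0,.0055*(.1115-r)/.035)
    # crest limit: bottom flat from r-22
    x=-.061+r*np.cos(a)-h*np.sin(a); z=.062+r*np.sin(a)+h*np.cos(a)
    X=x-.011;Z=z+.011
    # trailing crest height
    zc=.062+.0765*np.sin(a)+.0075*np.cos(a)
    Z=max(Z,zc+.011) if a<.16 else Z
    print(round(a,2),round(-(X+.1056)*100,2),round((.2003-Z)*100,2))
E
```

```text
1.5 -3.87 1.94
1.45 -4.4 2.02
1.4 -4.92 2.12
1.35 -5.43 2.25
1.3 -5.94 2.4
1.25 -6.43 2.58
1.2 -6.91 2.78
1.15 -7.38 3.01
1.1 -7.84 3.25
1.05 -8.28 3.52
1.0 -8.71 3.81
0.95 -9.12 4.11
0.9 -9.52 4.44
0.85 -9.89 4.78
0.8 -10.25 5.15
0.75 -10.59 5.52
0.7 -10.9 5.91
0.65 -11.2 6.32
0.6 -11.47 6.73
0.55 -11.72 7.16
0.5 -11.95 7.6
0.45 -12.16 8.05
0.4 -12.34 8.5
0.35 -12.5 8.97
0.3 -12.64 9.43
0.25 -12.75 9.91
0.2 -12.88 10.38
0.15 -12.99 10.85
0.1 -13.07 11.22
0.05 -13.13 11.6
-0.0 -13.16 11.98
-0.05 -13.17 12.36
```

play_rows:
  increments:
    - [1, [-0.8, 0, 0.7], 0]
    - [1, [-1.8, 0, 1.4], 0]
    - [1, [-2.8, 0, 1.8], 0]
    - [1, [-3.4, 0, 1.9], 0]
    - [1, [-3.9, 0, 1.95], 0]
    - [1, [-4.4, 0, 2.0], 0]
    - [1, [-4.9, 0, 2.1], 0]
    - [1, [-5.4, 0, 2.25], 0]
    - [1, [-5.9, 0, 2.4], 0]
    - [1, [-6.4, 0, 2.6], 0]
    - [1, [-6.9, 0, 2.8], 0]
    - [1, [-7.4, 0, 3.0], 0]
    - [1, [-7.85, 0, 3.25], 0]
    - [1, [-8.3, 0, 3.5], 0]
    - [1, [-8.7, 0, 3.8], 0]
    - [1, [-8.7, 0, 3.8], 0]

```text
clock: 4.9
tool_pos: [0.5494, 0.1906, 0.1616]
eef_rot: [-3.141, -0.0, -2.94]
wrist_force: [0.6, -0.5, 0.6]
width: -0.005
```

```bash
python3 tgt.py; python3 - <<'E'
from h import *
for n,sl in [('scene',(slice(40,240),slice(180,420))),('wrist',(slice(0,400),slice(0,640)))]:
    c=snap(n,n+'2.png'); 
    a=c['color'][sl][:,:,::-1]; k=3 if n=='scene' else 1
    cv2.imwrite('pics/'+n+'2c.png',cv2.resize(a,None,fx=k,fy=k))
E
```

```text
clock 4.9 TCP box [-1.790e-02  1.000e-04  1.616e-01] yawerr deg 0.0005408486483702291 F box [ 0.47 -0.56  0.61] -0.005313055449379328
```

View pics/scene2c.png

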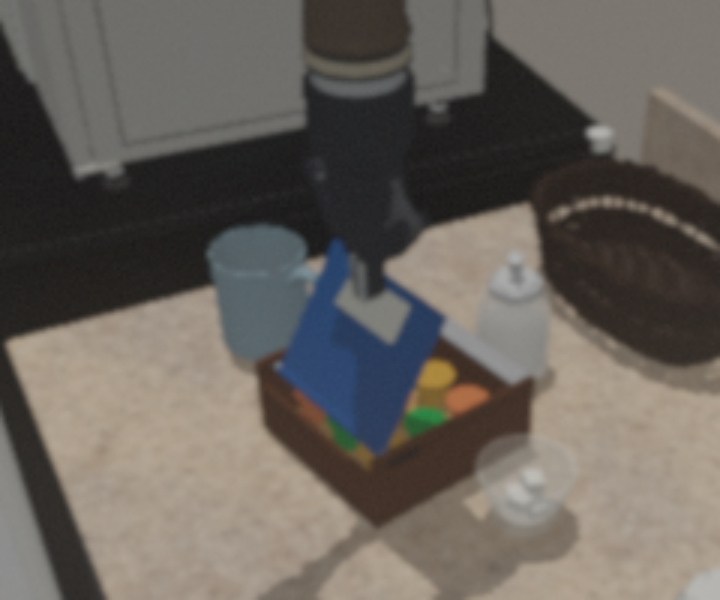

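The flap is folding; the tip sits on the step's slope near pixel (365,290) of the crop, and forces are tiny.

play_rows:
  increments:
    - [1, [-0.4, 0, 0.3], 0]
    - [1, [-0.8, 0, 0.65], 0]
    - [1, [-1.2, 0, 1.0], 0]
    - [1, [-1.5, 0, 1.35], 0]
    - [1, [-1.85, 0, 1.7], 0]
    - [1, [-2.15, 0, 2.1], 0]
    - [1, [-2.45, 0, 2.5], 0]
    - [1, [-2.75, 0, 2.95], 0]
    - [1, [-3.0, 0, 3.35], 0]
    - [1, [-3.2, 0, 3.8], 0]
    - [1, [-3.4, 0, 4.25], 0]
    - [1, [-3.6, 0, 4.7], 0]
    - [1, [-3.75, 0, 5.2], 0]
    - [1, [-3.85, 0, 5.65], 0]
    - [1, [-3.95, 0, 6.1], 0]
    - [1, [-4.1, 0, 6.6], 0]
    - [1, [-4.1, 0, 7.05], 0]
    - [1, [-4.1, 0, 7.05], 0]

```text
clock: 6.5
tool_pos: [0.5884, 0.1986, 0.0906]
eef_rot: [-3.142, -0.001, -2.94]
wrist_force: [0.9, -0.1, 1.8]
width: -0.002
```

```bash
python3 tgt.py; python3 - <<'E'
from h import *
for n,sl in [('scene',(slice(40,240),slice(180,420))),('top',(slice(110,280),slice(170,370)))]:
    c=snap(n,n+'3.png'); 
    a=c['color'][sl][:,:,::-1]; k=3
    cv2.imwrite('pics/'+n+'3c.png',cv2.resize(a,None,fx=k,fy=k))
E
```

```text
clock 6.5 TCP box [0.022  0.0002 0.0906] yawerr deg 0.003256552979166827 F box [ 0.9  -0.27  1.82] -0.0018671793696420063
```

View pics/scene3c.png

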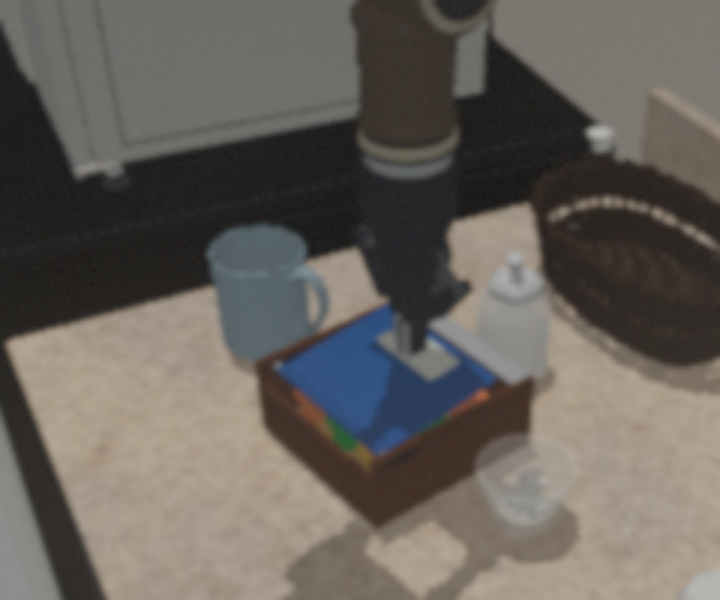

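View pics/top3c.png

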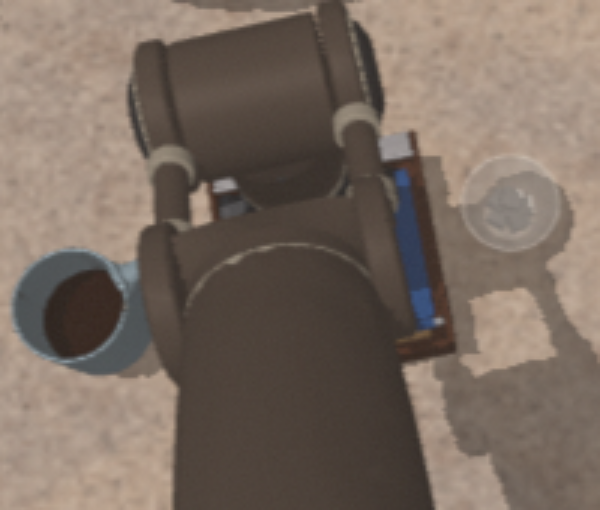

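play_rows:
  increments:
    - [1, [0.0, 0, 0.3], 0]
    - [1, [0.1, 0, 0.6], 0]
    - [1, [0.1, 0, 0.9], 0]
    - [1, [0.2, 0, 1.1], 0]
    - [1, [0.2, 0, 1.2], 0]
    - [1, [0.2, 0, 1.2], 0]

```text
clock: 7.1
tool_pos: [0.5872, 0.1985, 0.0801]
eef_rot: [3.142, 0.0, -2.94]
wrist_force: [1.0, 0.7, 3.3]
width: -0.003
```

```bash
python3 tgt.py; python3 - <<'E'
from h import *
for n,sl in [('scene',(slice(110,230),slice(250,390))),('wrist',(slice(0,400),slice(0,640)))]:
    c=snap(n,n+'4.png'); 
    a=c['color'][sl][:,:,::-1]; k=5 if n=='scene' else 1
    cv2.imwrite('pics/'+n+'4c.png',cv2.resize(a,None,fx=k,fy=k))
E
```

```text
clock 7.1 TCP box [0.0208 0.0002 0.0801] yawerr deg 0.006484890995807291 F box [1.08 0.45 3.34] -0.003147803297932596
```

View pics/scene4c.png

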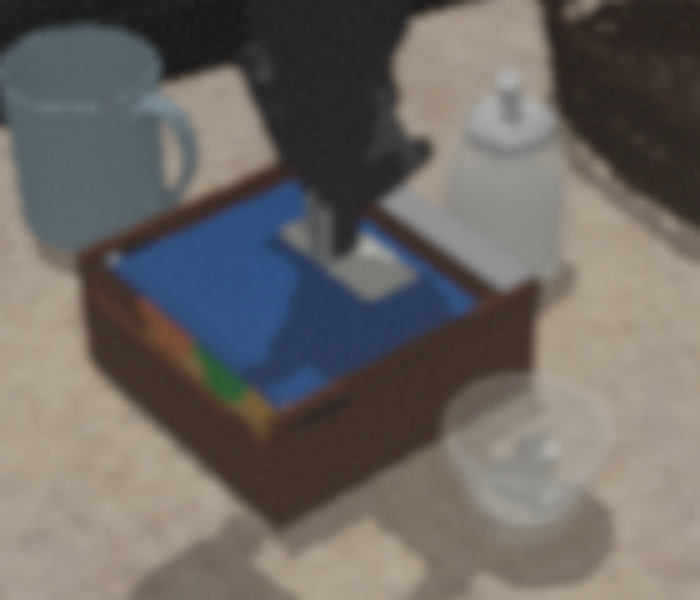

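View pics/wrist4c.png

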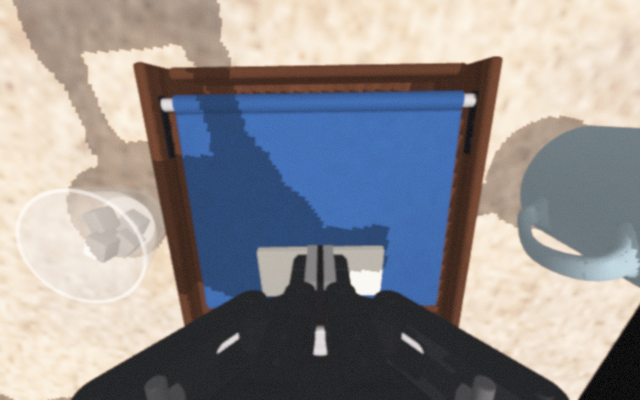

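Flat (tip at 69 mm, crest height), and the pins at (165,104) and (470,100) are still at the back ends of their slots. Next I press a touch more, slide back off the step, then press behind it.

play_rows:
  increments:
    - [1, [0.0, 0, 0.15], 0]
    - [1, [0.0, 0, 0.15], 0]
    - [1, [0.0, 0, 0.15], 0]
    - [1, [0.3, 0, 0.1], 0]
    - [1, [0.7, 0, 0.05], 0]
    - [1, [1.1, 0, 0.0], 0]
    - [1, [1.5, 0, 0.0], 0]
    - [1, [1.9, 0, 0.0], 0]
    - [1, [2.2, 0, 0.0], 0]
    - [1, [2.4, 0, 0.0], 0]
    - [1, [2.4, 0, 0.2], 0]
    - [1, [2.4, 0, 0.4], 0]
    - [1, [2.4, 0, 0.55], 0]
    - [1, [2.4, 0, 0.6], 0]
    - [1, [2.4, 0, 0.6], 0]

```text
clock: 8.45
tool_pos: [0.5634, 0.1936, 0.0746]
eef_rot: [-3.142, -0.001, -2.94]
wrist_force: [-3.6, -1.3, 8.4]
width: 0.003
```

```bash
python3 tgt.py; python3 - <<'E'
from h import *
for n,sl in [('scene',(slice(110,230),slice(250,390))),('wrist',(slice(0,400),slice(0,640)))]:
    c=snap(n,n+'5.png'); 
    a=c['color'][sl][:,:,::-1]; k=5 if n=='scene' else 1
    cv2.imwrite('pics/'+n+'5c.png',cv2.resize(a,None,fx=k,fy=k))
E
```

```text
clock 8.45 TCP box [-0.0036  0.0002  0.0746] yawerr deg 0.0027580204737773784 F box [-3.78 -0.54  8.36] 0.0029962645483065215
```

View pics/scene5c.png

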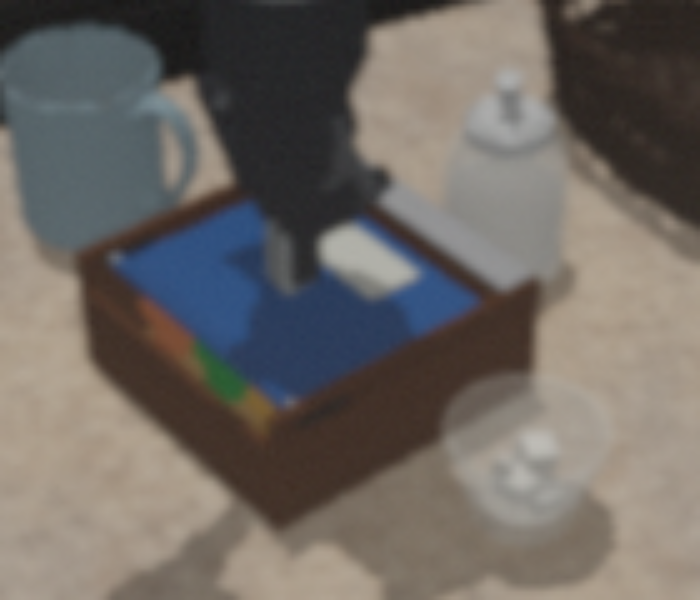

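View pics/wrist5c.png

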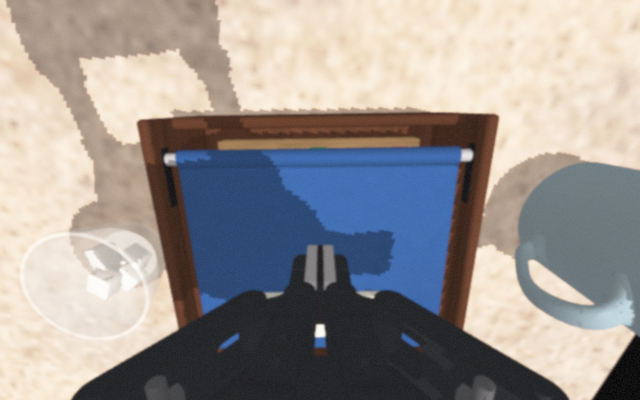

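play_rows:
  increments:
    - [1, [-0.2, 0, 0], 0]
    - [1, [-0.4, 0, 0], 0]
    - [1, [-0.6, 0, 0], 0]
    - [1, [-0.8, 0, 0], 0]
    - [1, [-1.0, 0, 0], 0]
    - [1, [-1.2, 0, 0], 0]
    - [1, [-1.4, 0, 0], 0]
    - [1, [-1.6, 0, 0], 0]
    - [1, [-1.6, 0, 0], 0]

```text
clock: 9.3
tool_pos: [0.5794, 0.197, 0.0747]
eef_rot: [3.141, -0.001, -2.94]
wrist_force: [-2.7, 0.1, 8.0]
width: 0.003
```

```bash
python3 tgt.py; python3 - <<'E'
from h import *
for n,sl in [('scene',(slice(110,230),slice(250,390))),('wrist',(slice(0,400),slice(0,640)))]:
    c=snap(n,n+'6.png'); 
    a=c['color'][sl][:,:,::-1]; k=5 if n=='scene' else 1
    cv2.imwrite('pics/'+n+'6c.png',cv2.resize(a,None,fx=k,fy=k))
E
```

```text
clock 9.3 TCP box [0.0128 0.0004 0.0747] yawerr deg 359.9939188507333 F box [-2.65  0.66  8.02] 0.0034558125016155945
```

View pics/scene6c.png

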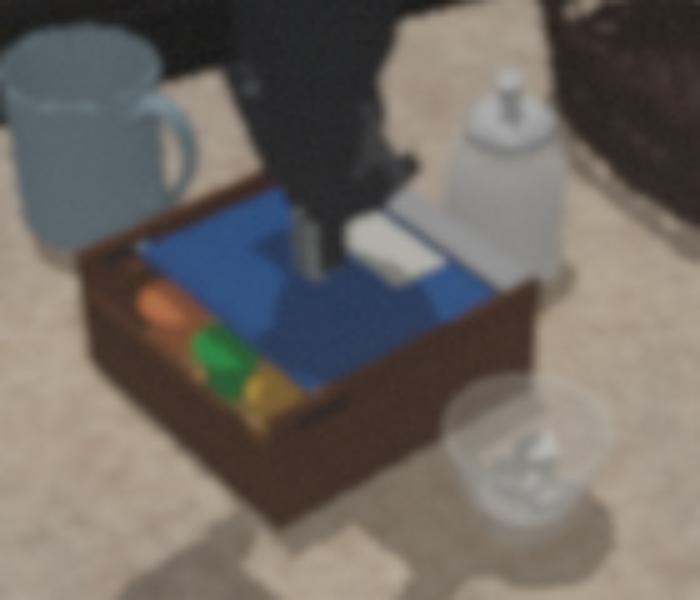

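View pics/wrist6c.png

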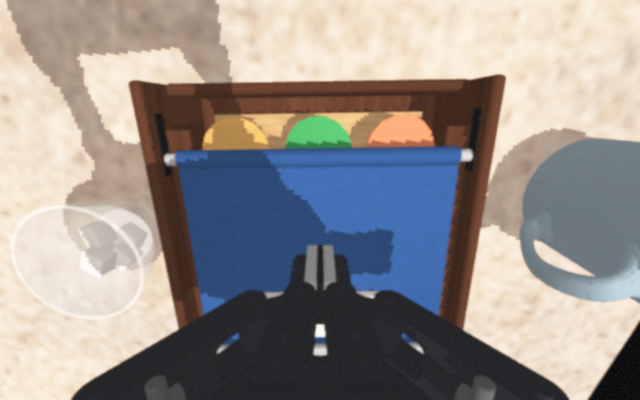

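The flap moved with the tip the whole way, about 16 mm, and its edge is reaching under the lip. I'll push on to the stop.

play_rows:
  increments:
    - [1, [-0.15, 0, 0], 0]
    - [1, [-0.3, 0, 0], 0]
    - [1, [-0.4, 0, 0], 0]
    - [1, [-0.5, 0, 0], 0]
    - [1, [-0.55, 0, 0], 0]
    - [1, [-0.55, 0, 0], 0]
    - [1, [-0.55, 0, 0], 0]

```text
clock: 9.98
tool_pos: [0.5833, 0.1979, 0.0746]
eef_rot: [3.141, -0.004, -2.94]
wrist_force: [-4.1, -0.2, 11.0]
width: 0.004
```

```bash
python3 tgt.py; python3 - <<'E'
from h import *
for n,sl in [('scene',(slice(110,230),slice(250,390))),('wrist',(slice(0,400),slice(0,640)))]:
    c=snap(n,n+'7.png'); 
    a=c['color'][sl][:,:,::-1]; k=5 if n=='scene' else 1
    cv2.imwrite('pics/'+n+'7c.png',cv2.resize(a,None,fx=k,fy=k))
E
```

```text
clock 9.9833 TCP box [0.0168 0.0005 0.0746] yawerr deg 0.001347638857680522 F box [-4.07  0.66 10.97] 0.003921158902661713
```

View pics/scene7c.png

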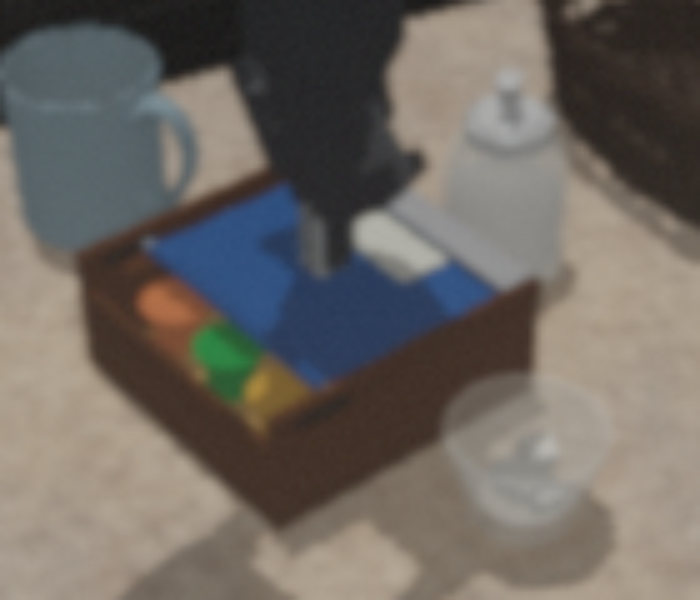

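View pics/wrist7c.png

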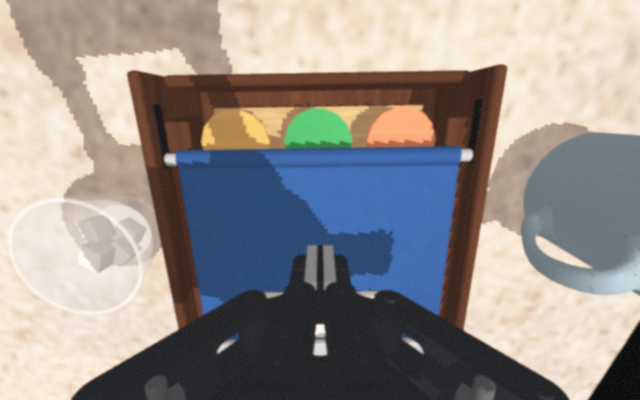

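play_rows:
  increments:
    - [1, [-0.2, 0, 0], 0]
    - [1, [-0.3, 0, 0], 0]
    - [1, [-0.3, 0, 0], 0]
    - [1, [-0.3, 0, 0], 0]

```text
clock: 10.42
tool_pos: [0.5835, 0.1979, 0.0743]
eef_rot: [3.142, -0.011, -2.94]
wrist_force: [-10.5, -1.9, 14.8]
width: 0.001
```

```bash
python3 tgt.py
```

```text
clock 10.4167 TCP box [0.017  0.0005 0.0743] yawerr deg 0.003922640806365507 F box [-10.71   0.26  14.76] 0.0013666547404185428
```

It's at the stop: force is rising with no further travel. Now I'll unload, lift straight off and retreat.

play_rows:
  increments:
    - [1, [0.2, 0, -0.1], 0]
    - [1, [0.35, 0, -0.3], 0]
    - [1, [0.45, 0, -0.7], 0]
    - [1, [0.5, 0, -1.2], 0]
    - [1, [0.6, 0, -2.0], 0]
    - [1, [1.0, 0, -3.5], 0]
    - [1, [2.0, 0, -6.0], 0]
    - [1, [4.0, 0, -9.0], 0]
    - [1, [7.0, 0, -12.0], 0]
    - [1, [10.0, 0, -14.0], 0]
    - [1, [13.0, 0, -15.0], 0]
    - [1, [16.0, 0, -15.0], 0]
    - [1, [18.0, 0, -15.0], 0]
    - [1, [19.0, 0, -15.0], 0]
    - [1, [19.0, 0, -15.0], 0]
    - [1, [19.0, 0, -15.0], 0]

```text
clock: 11.75
tool_pos: [0.4022, 0.1606, 0.2244]
eef_rot: [3.142, 0.002, -2.94]
wrist_force: [0.6, 1.0, 0.3]
width: 0.001
```

```bash
python3 tgt.py; python3 - <<'E'
from h import *
for n,sl in [('scene',(slice(110,230),slice(250,390))),('top',(slice(110,280),slice(170,370))),('wrist',(slice(0,400),slice(0,640)))]:
    c=snap(n,n+'8.png'); 
    a=c['color'][sl][:,:,::-1]; k={'scene':5,'top':4,'wrist':1}[n]
    p=np.load('p.npy');co,s=np.cos(p[2]),np.sin(p[2])
    for l,z in [('blue_mug',.09),('sugar_bowl',.05),('sugar_dispenser',.1),('creamer_tin',.082)]:
        if n=='top':
            m=arm.silhouettes(l,'top')
            if m: m=m[0]['rect'];print(l,onplane(c,((m[0]+m[2])/2,(m[1]+m[3])/2),z).round(3))
    cv2.imwrite('pics/'+n+'8c.png',cv2.resize(a,None,fx=k,fy=k))
E
```

```text
clock 11.75 TCP box [-1.681e-01  2.000e-04  2.244e-01] yawerr deg 0.00887086888945987 F box [0.82 0.8  0.31] 0.001466870121106231
blue_mug [0.521 0.366 0.09 ]
sugar_bowl [0.616 0.055 0.05 ]
sugar_dispenser [0.685 0.226 0.1  ]
creamer_tin [ 0.504 -0.216  0.082]
```

View pics/scene8c.png

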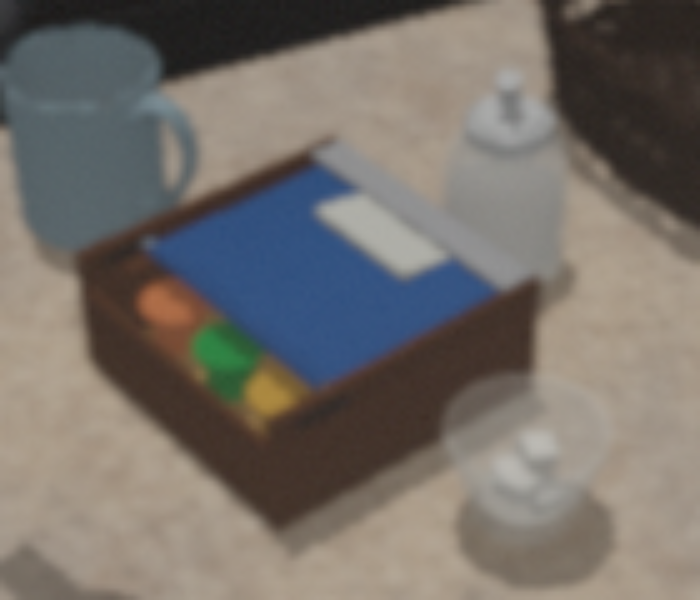

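View pics/top8c.png

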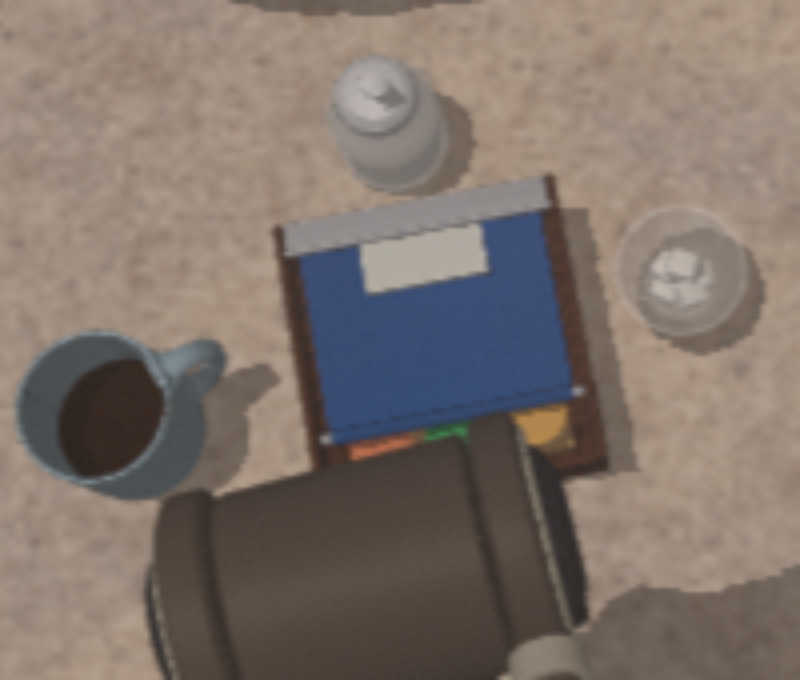

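View pics/wrist8c.png

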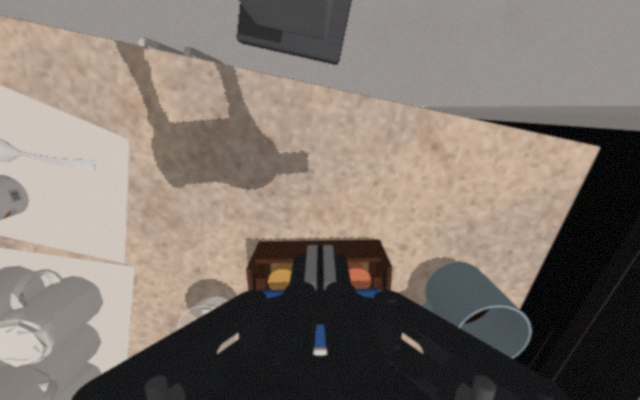

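The flap stays down with its edge hidden under the lip (lip at rows 180–255, step against it at (425,250) in the top crop). One check of the slide from the hinge pins, then I hand in.

```bash
python3 - <<'E'
from h import *
p=np.load('p.npy');c=arm.camera('top');co,s=np.cos(p[2]),np.sin(p[2])
def bx(u,v,z):
    w=onplane(c,(u/4+170-.5,v/4+110-.5),z)-[p[0],p[1],0]; return (co*w[0]+s*w[1],-s*w[0]+co*w[1])
for u,v in [(327,440),(578,391)]: print('pin slide',bx(u,v,.063)[0]+.062)
for u,v in [(365,294),(489,272)]: print('step crest slide',bx(u,v,.0665)[0]+.062-.0765)
for u,v in [(287,255),(545,210)]: print('lip edge',bx(u,v,.0715)[0])
print(arm.finish_job())
E
```

```text
pin slide 0.02190770376950152
pin slide 0.0245391880328963
step crest slide 0.02393058146671269
step crest slide 0.024137035021597072
lip edge 0.06748476144918754
lip edge 0.06758599674177175
the job is handed in; nothing more can be done
None
```

The coffee pod box is closed. I folded the blue flap flat from the hinge side with the closed fingertips on its outer face. I then moved back off the thumb step without releasing the flap, pressed behind the step and pushed the flap forward to its stop. After that I lifted straight off and backed away. The job was handed in about 12 s into the 42 s allowed, and it reports no verdict.

- **Flat before sliding:** the fingertips were at 69 mm, the height of the step's top when the flap is flat. The wrist picture showed the hinge pins still at the back of their slots.
- **Beneath the lip:** at the end of the push the force rose with no more travel, so the slide was at its stop. The final picture puts the slide at 22 to 24.5 mm, against a limit of 22 mm, so the excess is measuring error of a few mm. The flap stayed shut after release, with its edge hidden under the lip.
- **Bystanders:** the mug, bowl, dispenser and tin measured within about 6 mm of where they started, which is detector noise. I did not measure the spoon again, but the arm never went near it.
- **Robot:** it ended well clear of the box, with about 1 N on the wrist. The highest force I read was about 18 N, at the stop.

No check failed or disagreed beyond the measuring error noted above.

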